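# Hang the keyhole wall box on the pegboard screw until it locks

## Task

Pick up the little wooden wall box standing on the sill and hang it on the pegboard: slide the keyhole in its back over the screw head, press it in against the spring catch, then pull it straight down to the stop so that the catch springs out into the keyhole and locks it, and let go. Find the screw by feel and be gentle: the box must never be forced against the board or the screw (20 N is already too much), and the other things on the sill stay where they are.

Things in the scene. Friction and masses are not known exactly. Their poses are not given: they have to be found in the camera images.
- wallbox_center (a point): Centre (half-way up, 50 mm over its underside) of the loose wooden wall box: 44 mm deep (x), 60 wide (y), 100 high, open top, about 180 g, upright at the start. x points out of its back, z up. Grip the flat outer side walls, 60 mm apart (x -22 to 22 mm, up to 40 mm above this point). Back plate 8 mm thick (x 14 to 22 mm), up to 50 mm above this point.
- keyhole (a point): Centre of the keyhole's wide opening, on the back face of the box (22 mm behind, 8 mm above the box centre; same axes). The opening goes through the back plate, 16.5 mm wide (y) and 28 mm high. From its top, 14 mm above this point, a slot 8 mm wide runs on up and ends 26 mm above this point.
- mount (a point): Nominal screw place on the face of the upright pegboard, whose top is 35 mm higher. x points into the board, y along it, z up; a hung box has the same axes. The real screw is unmeasured: within 13 mm to either side (y) and 5 mm up or down. It juts straight out (-x): shank 5 mm thick, head 14 mm across, head's back 12 mm and front 16 mm from the face.
- catch (a joint): Spring catch, a round-nosed plunger 10 mm across, 31 mm straight below the screw's axis, standing 8 mm out of the face. 0 = out, 0.007 = flush. The box's back must push it in (2 N at first, 6 N at 6.5 mm) to get its plate behind the screw head. With the screw at the top of the narrow slot it springs out into the wide opening, back to about 0.
- board: The fixed pegboard (320 mm wide, 180 high) on a plaster stub of window reveal, 62 mm thick in all, with screw and catch. Origin: lower edge of the front face, at its middle; x into the board, z up. 110 mm to the left and right of the mount point it carries a red plastic dreidel and a glass vial, out to 36 mm from the face.
- menorah: Bystander: slim brushed steel menorah with nine cups, 185 mm high, 190 mm wide along its y; origin under its foot.
- dreidel: Bystander: wooden dreidel, 32 mm square, 72 mm high; origin under it.
- saucer: Bystander: grey stoneware saucer, 124 mm across, 18 mm high; origin under it.
- tin: Bystander: closed tin box, 79 x 114 x 52 mm; origin under it.
- tumbler: Bystander: small glass tumbler, 60 mm across, 50 mm high; origin under it.
- candlebox: Bystander: flat cardboard box, 55 x 130 x 30 mm; origin under it.
- mug: Bystander: white mug, 80 mm across, 85 mm high; origin under it.

How it is judged:
On the way:
1. the keyhole's wide opening is over the screw head and the box pushes the catch in (value of joint catch above 0.003 m and z of wallbox_center in the frame of mount above -0.02 m and x of wallbox_center in the frame of mount above -0.032 m), for 0.05 s.
At the end, for the whole second after the job is handed in: The box hangs at rest and upright (within 8 degrees) on the pegboard screw, its back within about 12 mm of the board's face, its centre 24 to 40 mm below the mount point and within 18 mm of it along the board, with the catch sprung out (under 1.5 mm pushed in) into the keyhole (value of joint catch below 0.0015 m and z of wallbox_center in the frame of mount between -0.04 and -0.024 m and y of wallbox_center in the frame of mount between -0.018 and 0.018 m and x of wallbox_center in the frame of mount above -0.034 m and angle between wallbox_center's own z axis and vertical below 0.14 rad and linear speed of wallbox below 0.01 m/s); the robot touches nothing.
It fails at once if the box is forced against the board, screw or catch with more than 20 N (contact force between wallbox and board above 20 N).
It fails at once if a bystander is moved by more than 40 mm (distance of any of menorah, dreidel, saucer, tin, tumbler, candlebox, mug from where it was at the start of the episode above 0.04 m).
It also fails if it takes over 61 s, if anything falls off the work surface, if the arm or the gripper's body presses on something with over 40 N, if the wrist force passes 120 N, or if a joint passes its speed limit or range.

## Robot

A 7-joint arm with a two-finger parallel gripper is mounted at the origin on the work surface. World frame = base frame: x ahead of the robot, y to its left, z up, the work surface at z = 0. Lengths are in m, angles in rad, forces in N, time in s.
With the tool pointing down it reaches from about 0.4 to 0.85 m from the base axis. Payload 6.9 kg.
Tool frame: the origin (TCP) lies midway between the tips of the shut fingers; the grasp point (between the pads) lies behind it (ctrl.pinch_z is the z of the grasp point in the tool frame, in m); z points along the fingers, y is the direction in which the jaws open and shut (so a half turn about z gives the same grasp; the last joint's range is limited). The gripper opens to 85 mm and grips with 20 to 120 N. Pads are 22 mm wide; open, the fingers measure 114 mm over their backs; the gripper's body (76 mm by 85 mm) begins 54 mm behind the grasp point. The pads swing forward as they close: fully open they stand 13 mm farther back than shut.
Start: joints at [-1.216, 0.507, -0.238, 1.5, 0.126, 1.149, -0.155], TCP at [0.155, 0.606, 0.231] pointing down, gripper open.
Joint ranges: [-3.08, 3.08], [-0.24, 2.05], [-1.43, 1.35], [0, 2.5], [-1.52, 4.66], [0.17, 1.96], [-2.89, 2.89]. Speed limits (rad/s): [2.39, 2.39, 3.14, 3.14, 3.14, 3.14, 3.14].

## Interface

Orientations are given as a unit quaternion [w, x, y, z].
In Python, from station import ctrl, get_state, vision, ticket, models gives the robot as it stands. Calls block until the motion is done:
- ctrl.movep(position, orientation): joint-space move of the TCP to a pose.
- ctrl.movel(position, frame=None, max_speed=0.15): straight line of the TCP; frame=None keeps the orientation; max_speed is the mean speed in m/s.
- ctrl.set_joints(angles): joint-space move.
- ctrl.ungrasp() and ctrl.close_gripper(force=None): open the fingers fully, or close them until they stop; force is the grip in N (None keeps the last).
- ctrl.pause(seconds).
- ctrl.ik(position, orientation): joint angles nearest the present ones, or None.
- get_state(): the state.
- vision.grab_frame(name): name is "scene" or "top" or "wrist"; returns (picture, depth): 420x560x3 uint8, blue, green, red; 420x560 float32, m along the optical axis (not along the pixel's ray), 0 where there is no reading.
- vision.camera_info(name): a dict with "mtx" (3x3 intrinsics, pixels), "R" (3x3) and "t" (3): a world point X has camera coordinates R X + t; the wrist camera has in their place "hand_eye" (4x4, takes a point from camera to tool coordinates, whose origin is the TCP and whose axes are the flange's). Camera axes: x right, y down, z forward; pixel columns grow to the right and rows downward; lengths in m; the calibration is good to about 2 mm. A picture is of the moment at which its call begins: read the wrist's pose just before it. camera_info takes no time and is no camera call.
A pose or a line that the arm cannot do raises ctrl.Unreachable and nothing moves.
- ticket.close_job(): hands the job in, once; it reports no verdict.
Trained networks look in the newest picture that a camera, given by its name, has taken for a name from the list of things; names that differ only in an ending like _2 or _b are one class to them, and where a whole thing is asked for, a point or a joint stands for the part that bears it (a point fixed in the world has none). Each returns a list of dicts, best first, with "p" (0 to 1); they miss things now and then, are a little off and sometimes report something else, mostly with a low value. They report only what shows in the picture. A call takes as long as a camera call.
- models.recognise(camera, target): "point" ([column, row] in pixels, amid what is visible of it).
- models.masks_of(camera, target): "mask" (420x560 bool, what is visible of it) and "point" ([column, row] in pixels, amid what is visible of it).
The state is a dict: "time": time; "qpos": joint angles; "qd": joint speeds; "tau": joint torques, N m; "tcp_pos": TCP position; "eef_rot": TCP orientation; "contact_force": force on the tool from outside, world axes, zero at the start; "wrist_torque": the same for the moment, N m; "width": finger opening in m.
Only numpy, scipy, OpenCV 4.12 (cv2) and the standard library are available. Lean on these libraries where they do the work, as an engineer would, in place of code of your own. Each camera call takes 0.05 s, during which the arm holds its last target.

## Working session

There is one attempt and no reset: what is moved stays moved. The work goes in short steps, each a Python script; the robot and the scene stay as the last script left them, time stands still between calls to the robot, and variables do not carry over. Pictures are saved under pics/ and viewed, and the job is handed in when it is done.

```bash
ls; mkdir -p pics; python3 - <<'E'
from station import ctrl,get_state,vision,models
import cv2
print(get_state(), ctrl.pinch_z)
for n in ["scene","top","wrist"]:
    im,d=vision.grab_frame(n); cv2.imwrite(f"pics/{n}0.png",im)
    print(n,vision.camera_info(n))
E
```

```text
pics
{'time': 0.0, 'qpos': array([-1.2155168 ,  0.50832196, -0.23753025,  1.50108728,  0.12569914,
        1.14890868, -0.15480161]), 'qd': array([ 0.00111161, -0.00049024, -0.00188889,  0.00064077,  0.00112135,
        0.00038109,  0.00058076]), 'tau': array([ 1.37339699e-03, -6.20593214e+01, -2.18644939e+00, -2.49651128e+01,
        1.26841263e-02,  1.18869916e-02,  2.54321202e-05]), 'tcp_pos': array([0.1544471 , 0.60511816, 0.23045544]), 'eef_rot': array([-9.38890693e-05,  1.24557917e-01,  9.92211959e-01, -8.62935735e-04]), 'contact_force': array([-0.59017764, -0.29871214, -0.42629917]), 'wrist_torque': array([ 0.02412616, -0.00548559, -0.00942077]), 'width': 0.08545695382456833} -0.0187
scene {'mtx': array([[428.02539294,   0.        , 278.6099398 ],
       [  0.        , 428.02539294, 210.78155423],
       [  0.        ,   0.        ,   1.        ]]), 'R': array([[ 0.86050908,  0.50916124,  0.01670206],
       [ 0.3003219 , -0.48053155, -0.82395157],
       [-0.41149834,  0.7140338 , -0.56641403]]), 't': array([-0.42808958, -0.10043938,  1.3538013 ])}
top {'mtx': array([[453.778
[... 166 characters left out ...]
-0.99989   ,  0.00311387],
       [-0.9876117 ,  0.01383687, -0.15630635],
       [ 0.15624607, -0.00534201, -0.98770371]]), 't': array([-0.04372396,  0.55440515,  1.27778799])}
wrist {'mtx': array([[373.78425122,   0.        , 285.65010485],
       [  0.        , 373.78425122, 209.90919288],
       [  0.        ,   0.        ,   1.        ]]), 'hand_eye': array([[ 6.38838785e-04, -9.52646013e-01, -3.04080853e-01,
         7.77380089e-02],
       [ 9.99999707e-01,  4.80115477e-04,  5.96744258e-04,
        -2.03695179e-04],
       [-4.22492115e-04, -3.04081145e-01,  9.52646041e-01,
        -1.41731000e-01],
       [ 0.00000000e+00,  0.00000000e+00,  0.00000000e+00,
         1.00000000e+00]])}
```

View pics/scene0.png

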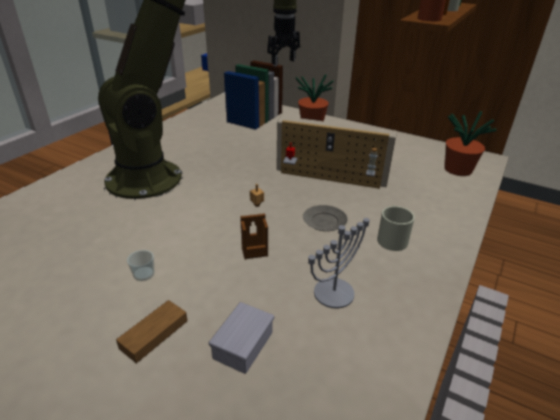

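View pics/top0.png

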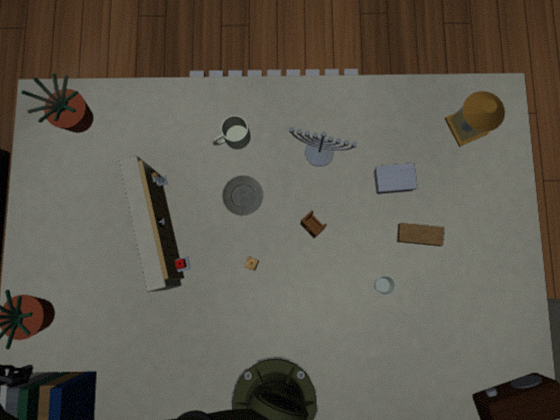

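View pics/wrist0.png

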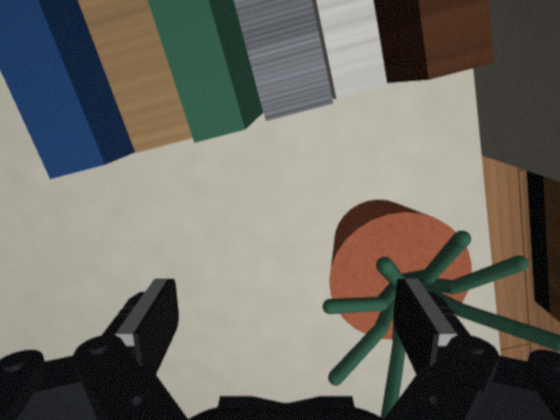

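```bash
cat > h.py <<'E'
from station import ctrl,get_state,vision,models,ticket
import numpy as np, cv2
from scipy.spatial.transform import Rotation as Ro
def cloud(n,d):
    c=vision.camera_info(n);K=c["mtx"]
    v,u=np.indices(d.shape)
    P=np.stack([(u-K[0,2])/K[0,0]*d,(v-K[1,2])/K[1,1]*d,d],-1)
    return (P-c["t"])@c["R"]
def proj(n,X):
    c=vision.camera_info(n);K=c["mtx"];p=np.asarray(X)@c["R"].T+c["t"];p=p@K.T
    return p[...,:2]/p[...,2:]
E
python3 - <<'E'
from h import *
for n in ["scene","top"]:
    im,d=vision.grab_frame(n); np.savez(f"/tmp/{n}.npz",im=im,d=d)
    P=cloud(n,d)
    cv2.imwrite(f"pics/{n}_board.png",cv2.resize(im[100:200,250:420] if n=="scene" else im[140:300,100:330],None,fx=4 if n=="scene" else 3,fy=4 if n=="scene" else 3,interpolation=cv2.INTER_CUBIC))
    for t in ["wallbox","board","menorah","saucer","dreidel","screw","keyhole","catch","mug"]:
        try: r=models.masks_of(n,t)
        except Exception as e: print(t,e); continue
        for m in r[:2]:
            Q=P[m["mask"]&(d>0)]
            if len(Q): print(n,t,round(m["p"],2),np.round(m["point"]),len(Q),np.median(Q,0).round(3),np.percentile(Q,[2,98],axis=0).round(3).tolist())
            if t in("wallbox","board") and m is r[0]: np.save(f"/tmp/{n}_{t}.npy",m["mask"])
E
```

```text
wallbox it knows: board, candlebox, catch, dreidel, keyhole, menorah, mount, mug, saucer, tin, tumbler, wallbox_center
scene board 0.79 [335. 147.] 6669 [0.512 0.308 0.107] [[0.334, 0.255, 0.008], [0.666, 0.365, 0.182]]
scene menorah 0.72 [335. 261.] 2181 [ 0.724 -0.144  0.028] [[0.662, -0.228, 0.001], [0.761, 0.05, 0.176]]
scene saucer 0.89 [323. 219.] 926 [0.585 0.102 0.012] [[0.533, 0.035, 0.004], [0.644, 0.148, 0.021]]
scene saucer 0.68 [151. 332.] 2180 [ 0.475 -0.443  0.03 ] [[0.436, -0.499, 0.003], [0.498, -0.373, 0.033]]
scene dreidel 0.69 [253. 198.] 223 [0.392 0.055 0.04 ] [[0.363, 0.042, 0.002], [0.405, 0.08, 0.069]]
screw it knows: board, candlebox, catch, dreidel, keyhole, menorah, mount, mug, saucer, tin, tumbler, wallbox_center
scene keyhole 0.92 [252. 235.] 1079 [ 0.493 -0.114  0.045] [[0.461, -0.151, 0.003], [0.529, -0.086, 0.102]]
scene catch 0.67 [141. 262.] 718 [ 0.322 -0.318  0.034] [[0.271, -0.345, 0.001], [0.348, -0.266, 0.052]]
scene mug 0.62 [395. 228.] 1344 [0.778 0.082 0.058] [[0.74, 0.068, 0.005], [0.814, 0.147, 0.088]]
wallbox it knows: board, candlebox, c
[... 611 characters left out ...]
262.] 133 [0.385 0.06  0.048] [[0.368, 0.045, -0.001], [0.402, 0.079, 0.07]]
top dreidel 0.48 [385. 286.] 343 [ 0.314 -0.324  0.011] [[0.29, -0.344, -0.002], [0.341, -0.291, 0.052]]
screw it knows: board, candlebox, catch, dreidel, keyhole, menorah, mount, mug, saucer, tin, tumbler, wallbox_center
top keyhole 0.67 [316. 149.] 1123 [ 0.717 -0.142  0.057] [[0.681, -0.227, -0.003], [0.761, -0.062, 0.178]]
top keyhole 0.59 [313. 223.] 346 [ 0.494 -0.116  0.035] [[0.46, -0.145, -0.001], [0.522, -0.086, 0.1]]
top mug 0.68 [233. 136.] 921 [0.776 0.115 0.028] [[0.733, 0.069, -0.004], [0.809, 0.168, 0.086]]
top mug 0.59 [251. 262.] 123 [0.382 0.062 0.048] [[0.368, 0.045, 0.042], [0.399, 0.079, 0.07]]
```

View pics/scene_board.png

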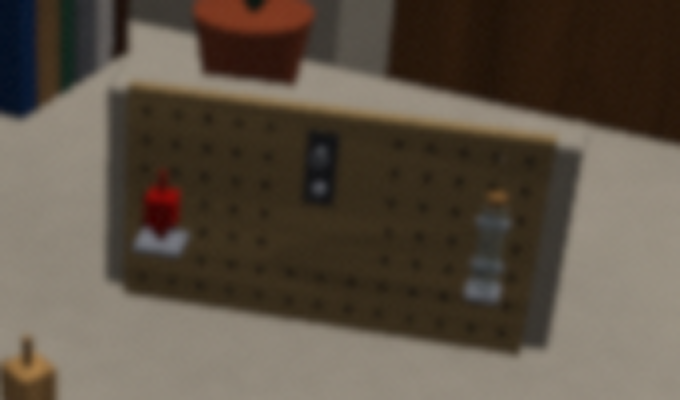

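```bash
python3 - <<'E'
from h import *
im=np.load("/tmp/scene.npz")["im"]; cv2.imwrite("pics/box_s.png",cv2.resize(im[200:270,215:290],None,fx=8,fy=8,interpolation=cv2.INTER_CUBIC))
im=np.load("/tmp/top.npz")["im"]; cv2.imwrite("pics/box_t.png",cv2.resize(im[195:255,285:345],None,fx=8,fy=8,interpolation=cv2.INTER_CUBIC))
E
```

```text
(no output)
```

View pics/box_s.png

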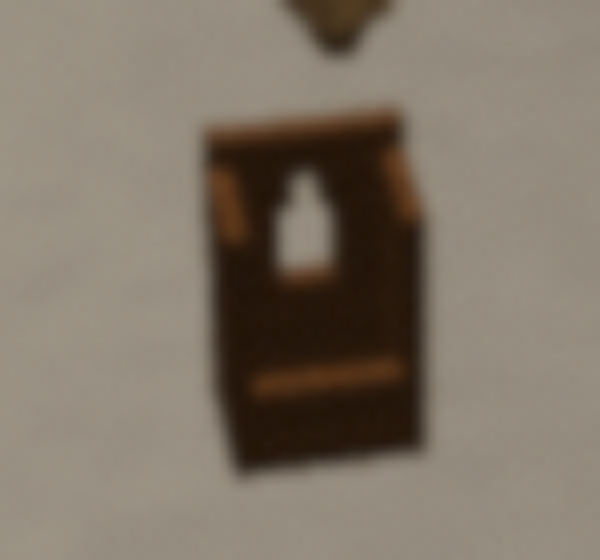

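View pics/box_t.png

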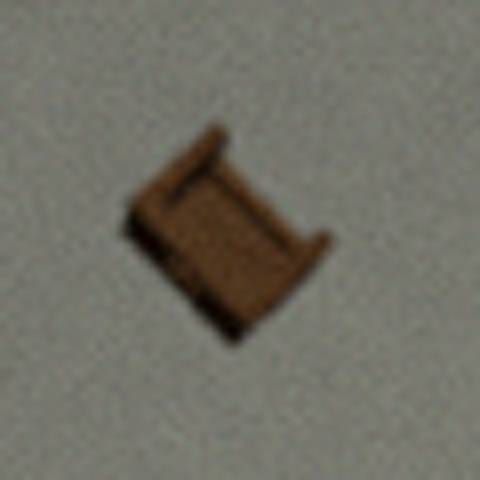

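View pics/top_board.png

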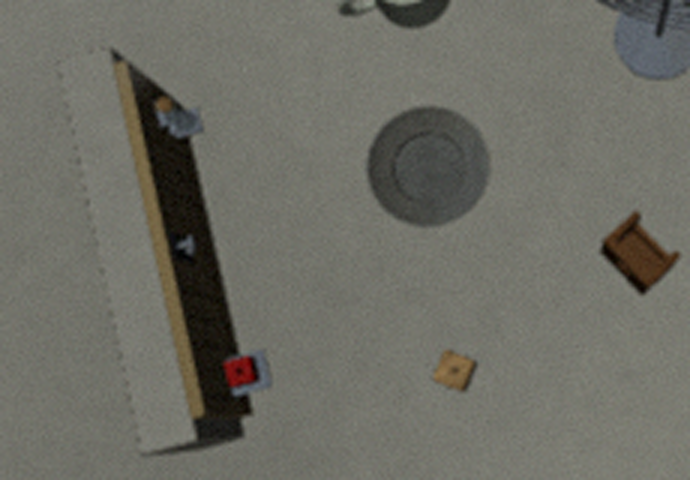

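```bash
python3 - <<'E'
from h import *
for n in ["scene","top"]:
    z=np.load(f"/tmp/{n}.npz"); P=cloud(n,z["d"]); m=np.load(f"/tmp/{n}_board.npy")
    m=cv2.erode(m.astype(np.uint8),np.ones((3,3)))>0
    Q=P[m&(z["d"]>0)]
    # RANSAC vertical plane
    rng=np.random.default_rng(0);best=0
    S=Q[(Q[:,2]>.02)&(Q[:,2]<.17)]
    for _ in range(2000):
        a,b=S[rng.integers(len(S),size=2),:2]; t=b-a
        if np.linalg.norm(t)<.1: continue
        t/=np.linalg.norm(t); nn=np.array([-t[1],t[0]]); k=abs((S[:,:2]-a)@nn)<.003
        if k.sum()>best: best=k.sum();bk=k
    F=S[bk]; c=F.mean(0); u,s,vt=np.linalg.svd(F-c); nrm=vt[2]*np.sign(vt[2][1])
    t=np.array([nrm[1],-nrm[0],0]);t/=np.linalg.norm(t)
    print(n,best,len(S),c.round(4),nrm.round(4),"nd",(nrm@c).round(4),"along",np.percentile((F@t),[0,.5,1,99,99.5,100]).round(4),"zmax",F[:,2].max(),"rms",((F-c)@nrm).std())
    T=Q[Q[:,2]>.172]; print("top",len(T),np.median(T[:,2]),"depth",np.percentile(T@nrm,[1,5,95,99]).round(4),np.percentile(T@t,[1,99]).round(4))
    a=Q@nrm; near=Q[(a<nrm@c-.006)&(Q[:,2]>.1)]
    al=near@t
    print(np.histogram(al,20))
E
```

```text
scene 3372 5011 [0.5075 0.3041 0.0992] [-0.2451  0.9695  0.0011] nd 0.1706 along [0.394  0.4028 0.4045 0.7187 0.7201 0.7213] zmax 0.16994284061231416 rms 0.0015578297147407264
top 818 0.17592152763899463 depth [0.166  0.1676 0.2162 0.2203] [0.3973 0.7326]
(array([ 1, 15, 37,  0,  0,  0,  1,  0,  0,  5, 16,  0,  0,  2,  3,  0,  0,
        0, 22, 71]), array([0.40607914, 0.42059276, 0.43510637, 0.44961999, 0.4641336 ,
       0.47864722, 0.49316084, 0.50767445, 0.52218807, 0.53670168,
       0.5512153 , 0.56572891, 0.58024253, 0.59475614, 0.60926976,
       0.62378337, 0.63829699, 0.6528106 , 0.66732422, 0.68183783,
       0.69635145]))
top 1329 2729 [0.4924 0.2989 0.1041] [-2.447e-01  9.696e-01  3.000e-04] nd 0.1693 along [0.3992 0.3996 0.4021 0.711  0.7125 0.7156] zmax 0.16998261096137401 rms 0.00069611463496085
top 1161 0.1751783698433058 depth [0.1688 0.1694 0.2209 0.2253] [0.3855 0.7232]
(array([43, 28,  0,  0,  0,  0,  0,  0,  0, 16,  1,  0,  0,  0,  0,  0,  0,
        0, 11, 44]), array([0.42192342, 0.43531395, 0.44870448, 0.46209501, 0.47548554,
       0.48887606, 0.50226659, 0.51565712, 0.52904765, 0.54243818,
       0.55582871, 0.56921924, 0.58260977, 0.5960003 , 0.60939082,
       0.62278135, 0.63617188, 0.64956241, 0.66295294, 0.67634347,
       0.689734  ]))
```

```bash
python3 - <<'E'
from h import *
z=np.load("/tmp/top.npz"); P=cloud("top",z["d"]); s=P[(P[...,2]>.08)&(P[...,2]<.12)&(abs(P[...,0]-.493)<.06)&(abs(P[...,1]+.115)<.06)]
for n in ["top","scene"]:
    z=np.load(f"/tmp/{n}.npz"); P=cloud(n,z["d"]); k=(abs(P[...,0]-.493)<.06)&(abs(P[...,1]+.115)<.06)
    for lo,hi in[(.08,.094),(.094,.115)]:
        s=P[k&(P[...,2]>lo)&(P[...,2]<hi)]
        if len(s)>3:
            r=cv2.minAreaRect(s[:,:2].astype(np.float32)*1000); print(n,lo,len(s),r,s.mean(0))
    s=P[k&(P[...,2]>.02)]; print(cv2.minAreaRect(s[:,:2].astype(np.float32)*1000))
E
```

```text
top 0.08 82 ((492.474365234375, -116.70954132080078), (59.67222595214844, 44.12593460083008), 42.71072769165039) [ 0.4936679  -0.115664    0.08797212]
top 0.094 61 ((480.9246520996094, -103.36822509765625), (58.76877212524414, 6.63050651550293), 44.181846618652344) [ 0.48113391 -0.10299695  0.09847811]
((492.665283203125, -116.9253158569336), (60.066741943359375, 44.847686767578125), 42.90928649902344)
scene 0.08 183 ((497.2005615234375, -117.56038665771484), (60.50150680541992, 44.9340934753418), 43.0848388671875) [ 0.49199541 -0.11348148  0.08829528]
scene 0.094 116 ((490.8341369628906, -114.49971771240234), (58.019195556640625, 43.187705993652344), 35.12614440917969) [ 0.48464084 -0.10415111  0.09953471]
((495.2331848144531, -115.59494018554688), (60.6448860168457, 51.02754211425781), 42.5611686706543)
```

```bash
cat >> h.py <<'E'
BX=np.array([-.245,.9695,0]);BX/=np.linalg.norm(BX);BZ=np.array([0,0,1.]);BY=np.cross(BZ,BX)
RB=np.stack([BX,BY,BZ],1)
def q2R(q): return Ro.from_quat(np.r_[q[1:],q[0]]).as_matrix()
def R2q(R): q=Ro.from_matrix(R).as_quat(); return np.r_[q[3],q[:3]]
HE=vision.camera_info("wrist")["hand_eye"]
def tool_for_cam(pos,fwd,up,roll=0):
    f=fwd/np.linalg.norm(fwd); x=np.cross(f,up);x/=np.linalg.norm(x);y=np.cross(f,x)
    R=np.stack([x,y,f],1)@Ro.from_euler('z',roll).as_matrix()
    T=np.eye(4);T[:3,:3]=R;T[:3,3]=pos
    T=T@np.linalg.inv(HE); return T[:3,3],R2q(T[:3,:3])
def wristshot(name=None):
    s=get_state(); im,d=vision.grab_frame("wrist")
    R=q2R(s["eef_rot"]); Rc=R@HE[:3,:3]; tc=R@HE[:3,3]+s["tcp_pos"]
    K=vision.camera_info("wrist")["mtx"]; v,u=np.indices(d.shape)
    P=np.stack([(u-K[0,2])/K[0,0]*d,(v-K[1,2])/K[1,1]*d,d],-1)@Rc.T+tc
    if name: cv2.imwrite(f"pics/{name}.png",im); np.savez(f"/tmp/{name}.npz",im=im,d=d,P=P,Rc=Rc,tc=tc,K=K)
    return im,d,P,Rc,tc,K
# approx mount
def along(a,z,out=0): # a along t=-BY, nd plane
    return BX*(0.170-out)-BY*a+np.array([0,0,z])
E
python3 - <<'E'
from h import *
print(BY, along(.555,.145))
q0=get_state()["qpos"]
M=along(.552,.135)
for dist in(.2,.25):
  for tilt in (20,35,50,65):
    for roll in (0,90,180,270):
        f=BX*np.cos(np.radians(tilt))-BZ*np.sin(np.radians(tilt))
        p,q=tool_for_cam(M-dist*f,f,BZ,np.radians(roll))
        try: j=ctrl.ik(p,q)
        except Exception as e: j=None
        if j is not None: print(dist,tilt,roll,p.round(3),np.round(j,2),np.abs(j-q0).max().round(2))
E
```

```text
[-0.96952169 -0.24500548  0.        ] [0.49643361 0.30079673 0.145     ]
0.2 20 0 [0.506 0.252 0.12 ] [ 0.62  1.3  -0.88  1.81 -0.71  0.99  0.87] 1.84
0.2 20 90 [0.473 0.255 0.149] [ 0.31  0.81 -0.26  2.24 -1.46  1.06 -0.03] 1.59
0.2 20 180 [0.5   0.273 0.178] [-0.65  0.97  1.15  1.88 -1.35  1.92 -1.91] 1.75
0.2 20 270 [0.533 0.27  0.149] [ 0.39  1.11 -0.81  1.48 -0.44  1.29  2.03] 2.18
0.2 35 0 [0.506 0.25  0.133] [ 0.51  1.02 -0.71  1.85 -0.78  0.97  0.87] 1.73
0.2 35 90 [0.472 0.26  0.159] [ 0.17  0.6  -0.2   2.25 -1.45  0.88 -0.16] 1.58
0.2 35 180 [0.497 0.284 0.184] [ 0.49  0.77 -1.16  1.84  0.09  0.76  2.86] 3.02
0.2 35 270 [0.532 0.275 0.159] [ 0.26  0.93 -0.66  1.49 -0.42  1.27  1.92] 2.07
0.2 50 0 [0.506 0.251 0.147] [ 0.29  0.77 -0.42  1.87 -0.86  1.    0.85] 1.51
0.2 50 90 [0.47  0.267 0.167] [-0.02  0.44 -0.13  2.23 -1.34  0.66 -0.39] 1.47
0.2 50 180 [0.494 0.297 0.187] [ 0.2   0.58 -0.87  1.79  0.09  0.83  2.78] 2.93
0.2 50 270 [0.53  0.282 0.167] [ 0.14  0.81 -0.58  1.48 -0.3   1.25  1.72] 1.87
0.2 65 0 [0.505 0.256 0.159] [ 0.1   0.61 -0.28  1.86 -0.75  0.94  0.64] 1.3
[... 823 characters left out ...]
35 0.187] [ 0.33  0.91 -0.69  1.44 -0.39  1.36  1.89] 2.05
0.25 50 0 [0.514 0.22  0.185] [ 0.23  0.7  -0.23  1.82 -0.89  1.19  0.87] 1.44
0.25 50 90 [0.478 0.235 0.205] [-0.03  0.37 -0.02  2.17 -1.18  0.79 -0.53] 1.31
0.25 50 180 [0.502 0.266 0.225] [-0.95  0.67  1.15  1.76 -0.98  1.42 -2.4 ] 2.25
0.25 50 270 [0.538 0.251 0.205] [ 0.13  0.76 -0.49  1.43 -0.36  1.37  1.77] 1.93
0.25 65 0 [0.51  0.235 0.205] [ 0.05  0.55 -0.15  1.81 -0.76  1.09  0.64] 1.27
0.25 65 90 [0.473 0.255 0.218] [-0.42  0.26  0.19  2.12 -0.88  0.62 -0.94] 1.01
0.25 65 180 [0.496 0.29  0.231] [-0.04  0.48 -0.71  1.67  0.21  1.06  2.61] 2.76
0.25 65 270 [0.533 0.27  0.218] [-0.03  0.68 -0.43  1.39 -0.2   1.38  1.54] 1.69
```

```bash
python3 - <<'E'
from h import *
s=get_state()
ctrl.movel(s["tcp_pos"]+[0,0,.15],max_speed=.3)
M=along(.552,.135)
f=BX*np.cos(np.radians(35))-BZ*np.sin(np.radians(35))
p,q=tool_for_cam(M-.25*f,f,BZ,0)
ctrl.movep(p+[0,-.03,.2],q)
print(get_state()["time"])
ctrl.movep(p,q)
print(get_state()["time"],get_state()["tcp_pos"])
wristshot("wb1")
for t in("catch","mount","board"):
    try:
        for r in models.recognise("wrist",t)[:3]: print(t,r)
    except Exception as e: print(t,e)
E
```

```text
3.6667
4.4917 [0.51677198 0.21045686 0.16307952]
catch {'point': [288.3, 233.0], 'p': 0.45}
mount {'point': [295.2, 216.1], 'p': 0.91}
board {'point': [294.8, 213.5], 'p': 0.65}
```

View pics/wb1.png

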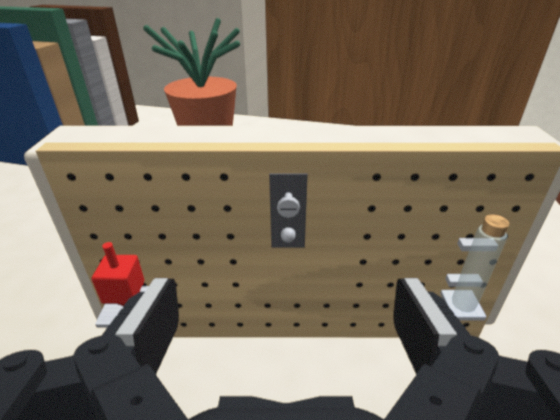

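```bash
python3 - <<'E'
from h import *
z=np.load("/tmp/wb1.npz");P=z["P"];im=z["im"];d=z["d"];Rc,tc,K=z["Rc"],z["tc"],z["K"]
cv2.imwrite("pics/wb1c.png",cv2.resize(im[160:260,240:340],None,fx=6,fy=6,interpolation=cv2.INTER_CUBIC))
m=np.zeros(d.shape,bool);m[160:260,60:500]=1;m[170:250,262:315]=0;m[200:,100:150]=0;m[200:,430:]=0
Q=P[m&(d>0)]; 
c=np.median(Q,0)
for _ in range(4):
    u,s,vt=np.linalg.svd(Q-Q.mean(0),full_matrices=False);n=vt[2]*np.sign(vt[2][1]);r=(Q-Q.mean(0))@n; Q=Q[abs(r)<.004]
print("plane",n,n@Q.mean(0),r.std(),len(Q))
k=n@Q.mean(0)
def hit(u,v,out):
    ray=Rc@np.array([(u-K[0,2])/K[0,0],(v-K[1,2])/K[1,1],1]); s=(k-out-n@tc)/(n@ray); return tc+s*ray
t=np.array([n[1],-n[0],0])
H=hit(288.3,206,.016);C=hit(288.2,234.5,.008)
for nm,X in(("head",H),("catch",C),("topL",hit(62,148,0)),("topR",hit(535,148,0)),("topmid",hit(290,150,0)),("botmid",hit(290,336,0))): print(nm,X.round(4),"along",(t@X).round(4))
print("depth on head",P[203:210,285:292].reshape(-1,3).mean(0), n@P[203:210,285:292].reshape(-1,3).mean(0)-k)
E
```

```text
plane [-0.24408918  0.96974784  0.00309681] 0.1711164121745166 0.00055388384705735 28650
head [0.4994 0.2852 0.1501] along 0.5539
catch [0.4976 0.2931 0.1213] along 0.5541
topL [0.3638 0.2674 0.1811] along 0.4181
topR [0.6387 0.3366 0.1816] along 0.7016
topmid [0.4965 0.3008 0.18  ] along 0.5549
botmid [0.4977 0.3017 0.0005] along 0.5563
depth on head [0.49928217 0.28508455 0.1501288 ] -0.016060736067012804
```

View pics/wb1c.png

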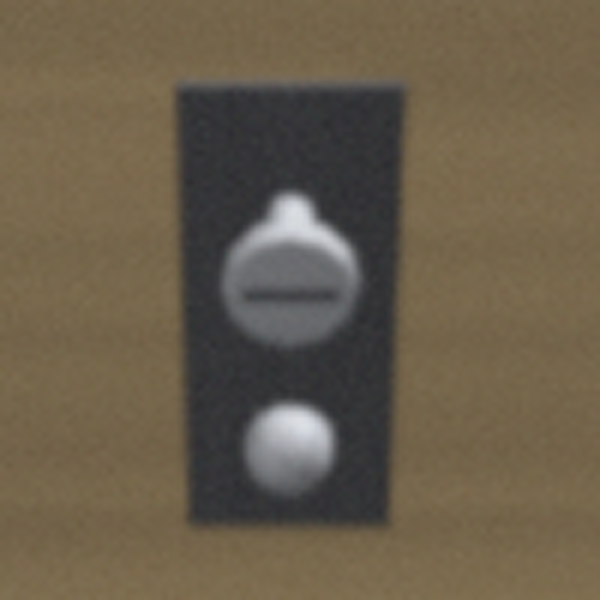

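```bash
python3 - <<'E'
from h import *
z=np.load("/tmp/wb1.npz");P=z["P"];im=z["im"];d=z["d"];Rc,tc,K=z["Rc"],z["tc"],z["K"]
n=np.array([-0.24408918 , 0.96974784 , 0.00309681]);k=0.1711164
t=np.array([n[1],-n[0],0])
def hit(u,v,out):
    ray=Rc@np.array([(u-K[0,2])/K[0,0],(v-K[1,2])/K[1,1],1]); s=(k-out-n@tc)/(n@ray); return tc+s*ray
for nm,X in(("head",hit(288.3,208.8,.016)),("catch",hit(288.3,235,.006))): print(nm,X.round(4),"along",(t@X).round(4))
o=k-P@n; m=np.zeros(d.shape,bool); m[180:250,268:310]=1
h=m&(o>.0145)&(o<.018)
print("head pts",h.sum(),np.mean(P[h],0),(P[h]@t).mean(),P[h][:,2].min(),P[h][:,2].max(),(P[h]@t).min(),(P[h]@t).max())
h=m&(o>.003)&(o<.012)&(P[...,2]<.135)
print("catch pts",h.sum(),np.mean(P[h],0),(P[h]@t).mean(),o[h].max(),P[h][:,2].min(),P[h][:,2].max())
# table check and nearby
E
```

```text
head [0.4995 0.2852 0.148 ] along 0.554
catch [0.4972 0.295  0.1192] along 0.5542
head pts 332 [0.49903173 0.28517473 0.14918141] 0.5535430103777528 0.14188140459332635 0.15562662443236727 0.5469744824736111 0.5599504055957278
catch pts 147 [0.4966027  0.29474048 0.11932318] 0.5535223540655333 0.009588828793734905 0.11458611680119432 0.12339928215962967
```

```bash
cat >> h.py <<'E'
N=np.array([-0.24409,0.96975,0]);N/=np.linalg.norm(N);T=np.array([N[1],-N[0],0]);KP=0.1711-0.00309681*.145
SC=(0.5537,0.1487) # screw along, z
def Rdown(bx,s=1):
    x=s*np.asarray(bx,float);x/=np.linalg.norm(x);z=np.array([0,0,-1.]);return np.stack([x,np.cross(z,x),z],1)
GH=0.026 # grasp point above box centre
def tcp_for_box(c): return np.asarray(c)+[0,0,GH+ctrl.pinch_z]
def boxpos(gap,da=0,dz=0): # gap: back to face; keyhole relative to screw
    return N*(KP-gap-.022)+T*(SC[0]+da)+np.array([0,0,SC[1]-.008+dz])
E
python3 - <<'E'
from h import *
bx=np.array([-np.sin(np.radians(42.9)),np.cos(np.radians(42.9)),0])
b=np.array([.4925,-.117,.05])
print(tcp_for_box(b))
for s in(1,-1):
    j=ctrl.ik(tcp_for_box(b)+[0,0,.1],R2q(Rdown(bx,s)));print(s,np.round(j,2) if j is not None else None)
    j=ctrl.ik(tcp_for_box(b),R2q(Rdown(bx,s)));print(s,np.round(j,2) if j is not None else None)
    for g,dz in((.1,.05),(.04,0),(0,0),(.0,-.024)):
        j=ctrl.ik(tcp_for_box(boxpos(g,0,dz)),R2q(Rdown(N,s)));print(s,g,dz,np.round(j,2) if j is not None else None, tcp_for_box(boxpos(g,0,dz)).round(3))
E
```

```text
[ 0.4925 -0.117   0.0573]
1 [-0.26  0.48  0.67  1.92 -0.38  0.87  1.34]
1 [-0.19  0.62  0.58  2.03 -0.55  0.65  1.5 ]
1 0.1 0.05 [-0.83  0.51  0.7   1.74 -0.37  1.03  0.25] [0.525 0.182 0.198]
1 0.04 0 [-0.92  0.58  0.69  1.79 -0.45  0.94  0.22] [0.51  0.241 0.148]
1 0 0 [-0.97  0.59  0.68  1.76 -0.45  0.95  0.14] [0.501 0.279 0.148]
1 0.0 -0.024 [-0.99  0.63  0.72  1.79 -0.51  0.91  0.2 ] [0.501 0.279 0.124]
-1 [-0.45  0.59  1.    1.92 -0.6   0.97 -1.55]
-1 [-0.48  0.9   1.22  2.03 -1.04  1.02 -1.12]
-1 0.1 0.05 [-0.19  0.43 -0.27  1.74  0.13  0.99  2.87] [0.525 0.182 0.198]
-1 0.04 0 [-0.35  0.49 -0.2   1.78  0.12  0.88  2.78] [0.51  0.241 0.148]
-1 0 0 [-0.43  0.51 -0.18  1.76  0.11  0.89  2.73] [0.501 0.279 0.148]
-1 0.0 -0.024 [-0.44  0.53 -0.17  1.79  0.11  0.83  2.72] [0.501 0.279 0.124]
```

```bash
python3 - <<'E'
from h import *
p=get_state()["tcp_pos"]
ctrl.movel(p-N*.05+[0,0,.12],max_speed=.3)
bx=np.array([-np.sin(np.radians(42.9)),np.cos(np.radians(42.9)),0]);b=np.array([.4925,-.117,.05])
ctrl.movep(tcp_for_box(b)+[0,0,.13],R2q(Rdown(bx)))
s=get_state();print(s["time"],s["tcp_pos"])
im,d,P,*_=wristshot("wx1")
k=(abs(P[...,0]-.493)<.06)&(abs(P[...,1]+.115)<.06)
for lo,hi in[(.08,.094),(.096,.11)]:
    q=P[k&(P[...,2]>lo)&(P[...,2]<hi)]; print(len(q),cv2.minAreaRect(q[:,:2].astype(np.float32)*1000),q[:,2].mean())
E
```

```text
6.3583 [ 0.49208358 -0.11555528  0.18633803]
1490 ((495.246826171875, -116.73686218261719), (60.0439453125, 44.72136688232422), 43.20761489868164) 0.08875259740788219
1256 ((482.7373046875, -103.63326263427734), (59.993873596191406, 8.537975311279297), 43.49394607543945) 0.09968126225686229
```

View pics/wx1.png

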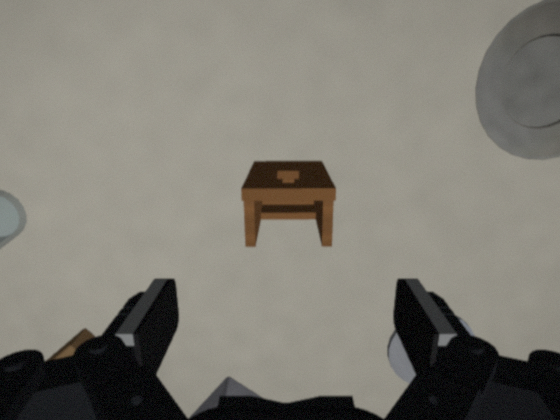

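```bash
python3 - <<'E'
from h import *
a=np.radians(43.3)
bx=np.array([-np.sin(a),np.cos(a),0]);b=np.array([.495,-.1167,.05])
R=R2q(Rdown(bx))
ctrl.movep(tcp_for_box(b)+[0,0,.06],R)
ctrl.movel(tcp_for_box(b),max_speed=.08)
ctrl.pause(.2)
s=get_state();print(s["time"],s["tcp_pos"]-tcp_for_box(b),s["contact_force"],s["eef_rot"],R)
ctrl.close_gripper(force=35)
s=get_state();print(s["time"],s["tcp_pos"]-tcp_for_box(b),s["contact_force"],s["wrist_torque"],s["width"])
wristshot("wg1")
E
```

```text
7.8917 [ 2.90039820e-04 -2.98835326e-05  4.44024364e-04] [ 0.64848497 -1.07941672 -0.9508222 ] [4.11731261e-04 3.96296898e-01 9.18122314e-01 1.29948480e-04] [0.         0.39634685 0.91810085 0.        ]
8.25 [2.27848290e-04 5.13887428e-05 2.86029575e-04] [1.21758865 0.13514327 5.24087809] [ 0.11090574  0.12839511 -0.00495096] 0.05935655127574876
```

View pics/wg1.png

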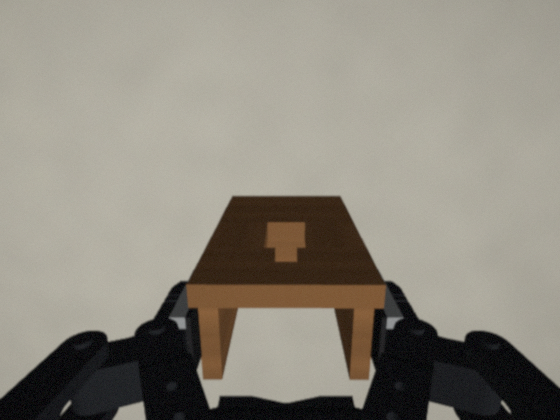

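```bash
cat > meas.py <<'E'
from h import *
def boxintool(name):
    z=np.load(f"/tmp/{name}.npz");d=z["d"];K=z["K"];im=z["im"]
    v,u=np.indices(d.shape)
    P=np.stack([(u-K[0,2])/K[0,0]*d,(v-K[1,2])/K[1,1]*d,d],-1)@HE[:3,:3].T+HE[:3,3]
    m=np.zeros(d.shape,bool);m[200:278,240:335]=1;m[218:266,260:312]=0
    Q=P[m&(d>0)]
    for _ in range(5):
        c=np.median(Q,0);u_,s,vt=np.linalg.svd(Q-Q.mean(0),full_matrices=False);n=vt[2]*np.sign(vt[2][0]);r=(Q-Q.mean(0))@n;Q=Q[abs(r)<.003]
    print("back plane n(tool)",n.round(4),"x at z=0:",(n@Q.mean(0)/n[0]).round(4),"rms",r.std(),len(Q))
    k=n@Q.mean(0)
    m=np.zeros(d.shape,bool);m[286:302,180:395]=1
    top=P[m&(d>0)&(abs(P[...,1])<.04)&(P[...,2]<.03)];top=top[abs(top[:,2]-np.median(top[:,2]))<.003]
    print("top of plate tool z",np.median(top[:,2]),"y range",np.percentile(top[:,1],[.5,99.5]),"x",np.percentile(top[:,0],[1,99]))
    # keyhole pixels: brighter than dark plate
    g=cv2.GaussianBlur(im,(3,3),0).astype(int)[...,2]
    sub=g[205:275,255:318]; th,b=cv2.threshold(sub.astype(np.uint8),0,255,cv2.THRESH_OTSU)
    cs,_=cv2.findContours(b,cv2.RETR_EXTERNAL,cv2.CHAIN_APPROX_NONE);c=max(cs,key=cv2.contourArea)[:,0]+[255,205]
    rays=np.stack([(c[:,0]-K[0,2])/K[0,0],(c[:,1]-K[1,2])/K[1,1],np.ones(len(c))],1)@HE[:3,:3].T
    X=HE[:3,3]+rays*((k-n@HE[:3,3])/(rays@n))[:,None]
    print("key y",X[:,1].min().round(4),X[:,1].max().round(4),"mid",(X[:,1].min()+X[:,1].max())/2,"z",X[:,2].min().round(4),X[:,2].max().round(4),"pix",c.min(0),c.max(0))
E
python3 -c "
from meas import *
boxintool('wg1')"
```

```text
back plane n(tool) [ 1.      0.0014 -0.0014] x at z=0: 0.0224 rms 0.00024341852948532846 4892
top of plate tool z -0.04154955616276354 y range [-0.02974882  0.02963796] x [0.01616518 0.02197973]
key y -0.0081 0.008 mid -6.186312148304379e-05 z -0.0257 0.0139 pix [266 222] [305 261]
```

```bash
python3 - <<'E'
from h import *
p=get_state()["tcp_pos"]
ctrl.movel(p+[0,0,.11],max_speed=.2)
R=R2q(Rdown(N))
ctrl.movep(tcp_for_box(boxpos(.07,0,.0)),R)
ctrl.pause(.3)
s=get_state();print(s["time"],s["tcp_pos"]-tcp_for_box(boxpos(.07)),s["contact_force"],s["width"],s["eef_rot"]-R)
wristshot("wh1")
s=get_state();print(s["contact_force"])
import meas; meas.boxintool("wh1")
E
```

```text
10.55 [ 0.00031249 -0.00094581  0.00018767] [-0.51092485  0.76579225 -1.24551096] 0.059238047968125825 [ 6.78177190e-05  5.86804191e-04 -4.57769232e-04  1.18807116e-04]
[ 0.26343696  0.01353366 -1.97868434]
back plane n(tool) [ 1.e+00  8.e-04 -8.e-04] x at z=0: 0.0223 rms 0.00024116130203038762 4896
top of plate tool z -0.04147014090522809 y range [-0.02985328  0.02958248] x [0.01605897 0.0219373 ]
key y -0.0082 0.008 mid -6.246019965778192e-05 z -0.0255 0.0142 pix [267 222] [304 261]
```

View pics/wh1.png

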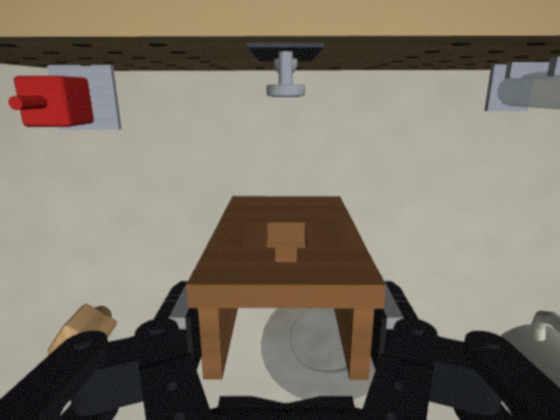

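```bash
cat >> h.py <<'E'
def fmean(n=4):
    f=[]
    for _ in range(n): ctrl.pause(.02); f.append(get_state()["contact_force"])
    return np.mean(f,0)
def rep(f0,tag=""):
    f=fmean()-f0; s=get_state(); e=s["tcp_pos"]-tcp_for_box(boxpos(0))
    print(tag,"gap %.1f along %.1f dz %.1f"%(-e@N*1e3,e@T*1e3,e[2]*1e3),"F n %.1f t %.1f z %.1f"%(f@N,f@T,f[2]),"w %.4f t %.2f"%(s["width"],s["time"]))
    return f
E
python3 - <<'E'
from h import *
ctrl.movel(tcp_for_box(boxpos(.022)),max_speed=.06)
ctrl.pause(.2)
f0=fmean(8);np.save("/tmp/f0.npy",f0);print(f0)
rep(f0)
wristshot("wh2")
E
```

```text
[ 0.50338305  0.23016539 -1.92302758]
 gap 22.2 along 0.0 dz 0.0 F n -0.3 t -0.2 z 0.4 w 0.0593 t 11.95
```

View pics/wh2.png

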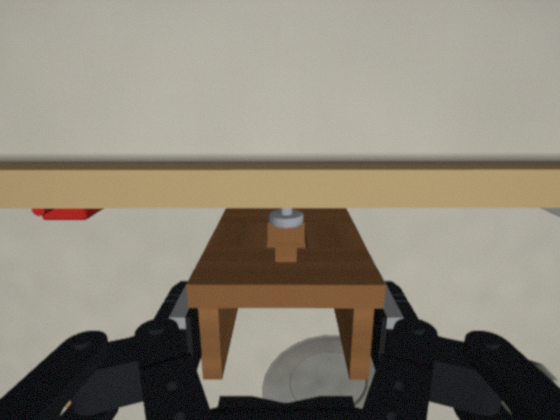

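```bash
python3 - <<'E'
from h import *
f0=np.load("/tmp/f0.npy")
for g in [19,17.5,16.5,15.5,14.5,13.5,12,10.5,9,8]:
    ctrl.movel(tcp_for_box(boxpos(g/1e3)),max_speed=.03)
    f=rep(f0,g)
    if f@N<-2.5 or abs(f[2])>4: break
E
```

```text
19 gap 18.8 along -0.0 dz -0.0 F n 0.1 t -0.4 z 0.1 w 0.0599 t 12.32
17.5 gap 17.5 along -0.0 dz -0.0 F n -0.5 t -0.1 z 0.3 w 0.0593 t 12.63
16.5 gap 16.5 along -0.0 dz -0.0 F n -0.3 t -0.3 z 0.3 w 0.0597 t 12.95
15.5 gap 15.5 along -0.0 dz -0.0 F n -0.3 t -0.5 z 0.5 w 0.0595 t 13.27
14.5 gap 14.5 along -0.0 dz -0.0 F n 0.8 t -0.7 z 0.1 w 0.0594 t 13.58
13.5 gap 13.5 along 0.0 dz 0.0 F n -0.1 t -0.5 z 0.3 w 0.0594 t 13.90
12 gap 12.0 along -0.0 dz -0.0 F n -0.0 t -0.5 z 0.4 w 0.0600 t 14.22
10.5 gap 10.4 along -0.0 dz -0.0 F n -0.2 t -0.6 z 0.2 w 0.0598 t 14.53
9 gap 9.0 along 0.0 dz 0.0 F n -0.1 t -0.4 z 0.6 w 0.0593 t 14.85
8 gap 8.5 along 0.0 dz 0.0 F n -2.4 t -0.6 z 0.7 w 0.0596 t 15.17
```

```bash
python3 - <<'E'
from h import *
f0=np.load("/tmp/f0.npy")
for g in [7,6,5,4,3,2.5,2,1.5,1]:
    ctrl.movel(tcp_for_box(boxpos(g/1e3)),max_speed=.03)
    f=rep(f0,g)
    e=-(get_state()["tcp_pos"]-tcp_for_box(boxpos(0)))@N
    if f@N<-7.5 or abs(f[2])>5 or e<.0026: break
wristshot("wh3")
import meas; meas.boxintool("wh3")
E
```

```text
7 gap 7.2 along 0.0 dz 0.0 F n -2.7 t -0.3 z 0.9 w 0.0595 t 15.48
6 gap 6.2 along 0.0 dz 0.0 F n -3.9 t -0.0 z 1.2 w 0.0596 t 15.80
5 gap 5.1 along 0.0 dz 0.0 F n -4.0 t -1.2 z 1.3 w 0.0591 t 16.12
4 gap 4.2 along 0.0 dz 0.0 F n -4.7 t -0.5 z 1.6 w 0.0595 t 16.43
3 gap 3.3 along 0.1 dz 0.0 F n -5.7 t -0.5 z 2.4 w 0.0596 t 16.75
2.5 gap 2.8 along 0.0 dz 0.0 F n -5.7 t -0.4 z 1.7 w 0.0593 t 17.07
2 gap 2.5 along 0.1 dz 0.0 F n -6.1 t -0.6 z 1.6 w 0.0595 t 17.38
back plane n(tool) [ 5.158e-01 -3.000e-04 -8.567e-01] x at z=0: 0.0788 rms 0.0014822262166410856 3966
top of plate tool z -0.041389188888669715 y range [-0.02975561  0.02970065] x [0.01608314 0.02187309]
key y -0.01 0.0103 mid 0.0001549435161649331 z -0.0328 -0.0271 pix [255 231] [317 265]
```

View pics/wh3.png

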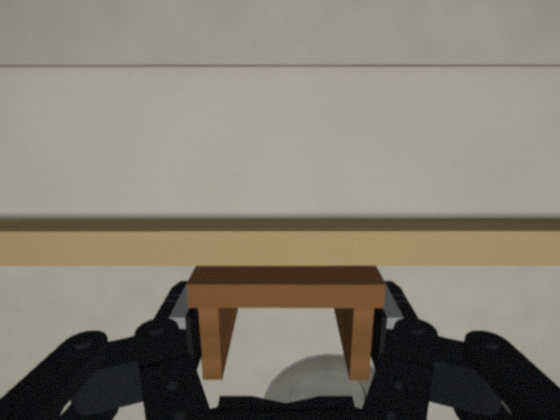

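```bash
python3 - <<'E'
from h import *
f0=np.load("/tmp/f0.npy")
for z in [2,4,6,7,8,9,10,11,12,14,16,18,19,20,21,22,23,24,25,26]:
    ctrl.movel(tcp_for_box(boxpos(.0018,0,-z/1e3)),max_speed=.03)
    f=rep(f0,z)
    if f@N<-11 or abs(f[2])>6 or abs(f@T)>5: break
E
```

```text
2 gap 2.4 along 0.1 dz -2.2 F n -5.8 t 0.2 z -0.6 w 0.0595 t 17.75
4 gap 2.3 along 0.1 dz -4.3 F n -6.3 t 0.9 z -1.8 w 0.0597 t 18.07
6 gap 2.4 along 0.1 dz -6.3 F n -5.9 t 0.3 z -1.2 w 0.0592 t 18.38
7 gap 2.3 along 0.1 dz -7.3 F n -5.4 t 1.2 z -1.2 w 0.0596 t 18.70
8 gap 2.3 along 0.2 dz -8.2 F n -5.9 t 0.5 z -0.5 w 0.0593 t 19.02
9 gap 2.3 along 0.2 dz -9.3 F n -5.8 t 0.8 z -1.5 w 0.0598 t 19.33
10 gap 2.3 along 0.3 dz -10.2 F n -5.8 t 0.8 z -1.5 w 0.0597 t 19.65
11 gap 2.3 along 0.3 dz -11.2 F n -5.6 t 1.0 z -1.4 w 0.0595 t 19.97
12 gap 2.3 along 0.3 dz -12.3 F n -5.5 t 1.6 z -1.6 w 0.0593 t 20.28
14 gap 2.4 along 0.2 dz -14.3 F n -5.5 t 1.0 z -1.6 w 0.0593 t 20.60
16 gap 2.2 along -0.4 dz -16.5 F n -5.8 t -1.1 z -0.8 w 0.0593 t 20.92
18 gap 2.0 along -0.1 dz -18.9 F n -4.9 t 2.7 z -6.7 w 0.0594 t 21.23
```

```bash
python3 - <<'E'
from h import *
f0=np.load("/tmp/f0.npy")
for z in [19,20,21,22,23,24,25,26]:
    ctrl.movel(tcp_for_box(boxpos(.0018,0,-z/1e3)),max_speed=.03)
    f=rep(f0,z)
    if f@N<-10 or f[2]>4 or f[2]<-10 or abs(f@T)>5: break
E
```

```text
19 gap 1.7 along -0.4 dz -19.8 F n -4.1 t 1.8 z -10.5 w 0.0592 t 21.55
```

```bash
python3 - <<'E'
from h import *
f0=np.load("/tmp/f0.npy")
for z in [21,22,22.5,23,23.5,24,24.5,25]:
    ctrl.movel(tcp_for_box(boxpos(.002,0,-z/1e3)),max_speed=.04)
    f=rep(f0,z)
    if f@N<-10 or f[2]>4 or f[2]<-12 or abs(f@T)>5: break
E
```

```text
21 gap 1.3 along -0.4 dz -21.2 F n -1.7 t 0.1 z -7.6 w 0.0593 t 21.87
22 gap 1.3 along 0.1 dz -21.6 F n -0.0 t -1.0 z -1.3 w 0.0597 t 22.18
22.5 gap 1.9 along 0.3 dz -22.2 F n -0.1 t -0.5 z 0.0 w 0.0593 t 22.50
23 gap 2.0 along -0.0 dz -23.0 F n -0.1 t -0.3 z 0.4 w 0.0594 t 22.82
23.5 gap 2.0 along 0.1 dz -23.4 F n 0.3 t -0.9 z 1.2 w 0.0597 t 23.13
24 gap 2.0 along 0.2 dz -23.7 F n -0.2 t -1.4 z 5.9 w 0.0593 t 23.45
```

```bash
python3 - <<'E'
from h import *
f0=np.load("/tmp/f0.npy")
ctrl.movel(tcp_for_box(boxpos(.002,0,-.0234)),max_speed=.03)
rep(f0,"eased")
ctrl.ungrasp(); ctrl.pause(.3)
rep(f0,"open")
wristshot("wr1")
p=get_state()["tcp_pos"]
ctrl.movel(p+[0,0,.1],max_speed=.1)
ctrl.movel(p+[0,0,.14]-N*.2,max_speed=.25)
ctrl.movel(p+[0,-.05,.2]-N*.3,max_speed=.25)
print(get_state()["time"],get_state()["contact_force"])
for n in("scene","top"):
    im,d=vision.grab_frame(n); np.savez(f"/tmp/{n}2.npz",im=im,d=d)
    c=im[90:200,250:420] if n=="scene" else im[140:300,100:330]
    cv2.imwrite(f"pics/{n}2.png",cv2.resize(c,None,fx=4 if n=="scene" else 3,fy=4 if n=="scene" else 3,interpolation=cv2.INTER_CUBIC))
E
```

```text
eased gap 2.0 along 0.1 dz -23.5 F n -0.4 t -0.4 z 2.9 w 0.0591 t 23.77
open gap 2.0 along -0.0 dz -23.4 F n 0.1 t -0.5 z 1.9 w 0.0854 t 24.52
27.475 [1.01267781 0.89923508 0.82151784]
```

View pics/scene2.png

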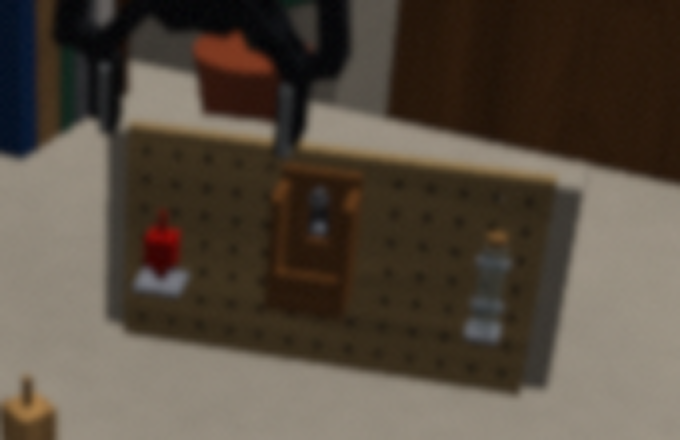

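View pics/top2.png

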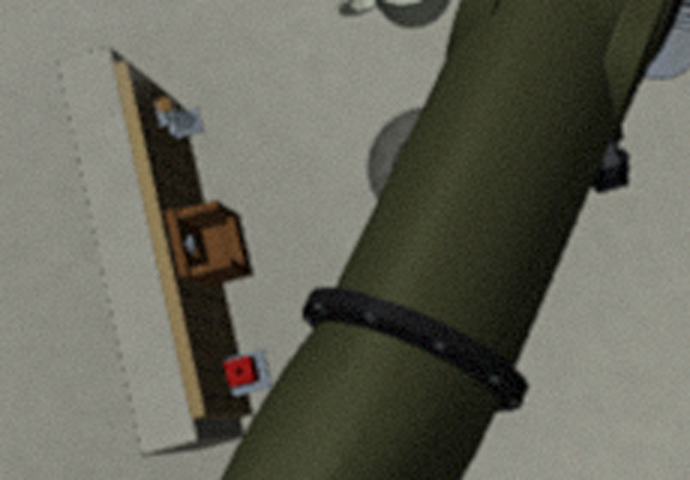

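View pics/wr1.png

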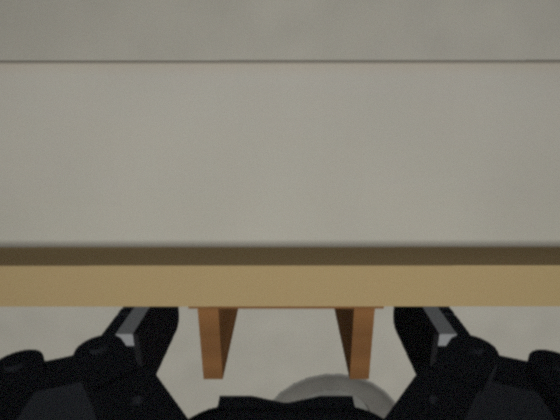

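```bash
python3 - <<'E'
from h import *
M=along(.554,.12)
f=BX*np.cos(np.radians(35))-BZ*np.sin(np.radians(35))
p,q=tool_for_cam(M-.28*f,f,BZ,0)
ctrl.movep(p+[0,-.03,.03],q);ctrl.pause(.2)
im,d,P,*_=wristshot("wf1")
o=KP+0.0004-P@N; a=P@T-SC[0]; k=(o>.012)&(o<.07)&(abs(a)<.05)&(P[...,2]>.05)
Q=P[k];print(len(Q),"z",np.percentile(Q[:,2],[.5,50,99.5]),"a",np.percentile(a[k],[.5,99.5]),"out",np.percentile(o[k],[.5,99.5]),get_state()["time"])
cv2.imwrite("pics/wf1c.png",cv2.resize(im[100:300,180:400],None,fx=3,fy=3,interpolation=cv2.INTER_CUBIC))
E
```

```text
4673 z [0.06725605 0.09891253 0.1571707 ] a [-0.02974639  0.02989592] out [0.01229803 0.04608409] 28.8167
```

View pics/wf1c.png

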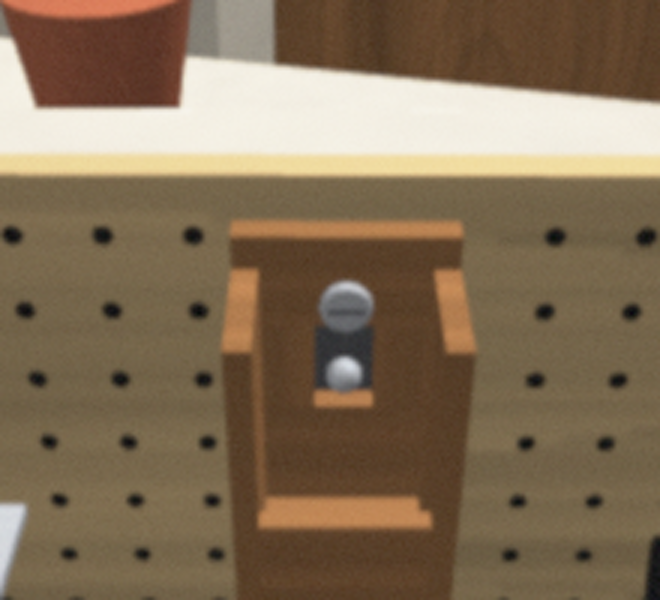

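```bash
python3 - <<'E'
from h import *
print(get_state()["contact_force"]); ticket.close_job()
E
```

```text
[-0.50906419  0.11422114  0.2018277 ]
the job is handed in; nothing more can be done
```

The box hangs on the screw with the catch sprung out into the keyhole, and I've handed the job in. The simulator gave no verdict.

- **How it went:** I found the screw with the wrist camera and gripped the box by its side walls. I fed the keyhole over the screw head in small steps while watching the wrist force. I pushed the catch in about 6 mm (peak about 6 N), pulled the box down 23.6 mm to the stop, then let go and backed away.
- **Forces:** the highest reading on the box was about 11 N, mostly downward, as the catch's round nose wedged out past the lower edge of the opening. The stop itself gave about 6 N. Both are well under the 20 N limit, though I only sampled the force between steps.
- **Last checks:** the final wrist picture shows the catch out in the wide opening and the screw head in front of the narrow slot. The box stands upright, its centre about 28 mm below the mount point, its back about 2 mm from the board, and centred on the screw. At hand-in the gripper was clear of everything and the wrist read about zero force. The clock was at about 29 s of the 61 allowed.
- **Not checked:** I did not measure the bystanders again afterwards. The path stayed clear of them and I saw no contact. I also did not tug the box upward to test the lock.

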